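Lower the window blind with its spring-return switch

ROBOT

A 6-joint arm with a two-finger parallel gripper is mounted at the origin on a cart in front of the work surface, level with it; the furniture and walls round the work are solid. World frame = base frame: x ahead of the robot, y to its left, z up, the work surface at z = 0. Lengths are in m, angles in degrees, forces in N, time in s.
With the tool pointing down it reaches from about 0.4 to 0.825 m from the base axis. Payload 7 kg.
Tool frame: the origin (TCP) lies midway between the tips of the shut fingers; the grasp point (between the pads) lies 19 mm behind it; z points along the fingers, y is the line along which they close (so a half turn about z gives the same grasp; the last joint's range is limited). The gripper opens to 88 mm and grips with 3 to 60 N. Pads are 19 mm wide; open, the fingers measure 130 mm over their backs; the gripper's body (78 mm by 193 mm) begins 47 mm behind the grasp point.
Start: joints at [82.741, 20.546, 0.682, 0, -70.136, -16.507], TCP at [0.272, 0.618, 0.227] pointing down, gripper open.
Joint ranges: [-176.03, 176.03], [-82.01, 121.73], [-58.28, 71.71], [-173.87, 95.51], [-174.79, -0.11], [-173.66, 173.66]. Speed limits (degrees/s): [136.94, 136.94, 172.46, 180, 180, 180].

INTERFACE

Orientations are given as [roll, pitch, yaw] about the fixed x, y, z axes, in that order (R = Rz(yaw) Ry(pitch) Rx(roll)).
In Python, from plant import r gives the robot as it stands. The module is installed in compiled form; this text tells all that it offers.
- The arm moves only by the tool play_rows, never from a script. Its argument "rows" is a list of rows, each an object with "slide": the shift along the tool's x, y, z as a fraction of full scale, a list of three; "delta_rot": the turn, a rotation vector about the tool's x, y, z as a fraction of full scale, a list of three; "fingers": the opening, from -1 (shut) to 1 (fully open). In form: [{"slide": [x, y, z], "delta_rot": [rx, ry, rz], "fingers": fingers}, ...]. A call has 1 to 8 rows; each row shifts and turns the commanded pose from where the row before left it, along the tool's axes as they then stand; what a row does not reach is not made up. Full scale, the value 1, is 0.15 m for a shift and 0.08 rad for a turn. A row lasts 1/8 s, in which the tool goes at most 62.5 mm and 10.7 degrees, less where a joint would pass 70% of its speed; a pose out of reach is approached as far as the arm can. A call with a number of a shift or a turn outside -1 to 1 is refused whole. A call with a gripper value outside its range is refused whole. The fingers move at their own pace and stop on an object; "squeeze" is the grip in N (left out, the last holds). Time passes only in rows, so rows that do not move let the fingers close. It gives the time, the measured TCP pose, the force, the opening and the grip force at its end, in the units of the state.
- r.get_state(): the state, without advancing time (a new reading comes with each control period).
- r.capture(name): name is "scene" or "side" or "wrist"; returns a dict with "image" (384x512x3 uint8, blue, green, red), "fx", "fy", "cx", "cy" (pixels), "R" (3x3) and "t" (3): a world point X has camera coordinates R X + t; the wrist camera has in their place "T_tool_cam" (4x4, takes a point from camera to tool coordinates, whose origin is the TCP and whose axes are the flange's). Camera axes: x right, y down, z forward; pixel columns grow to the right and rows downward; lengths in m; the calibration is good to about 2 mm. A picture is of the moment at which its call begins: read the wrist's pose just before it. There is no depth.
- r.close_job(): hands the job in; it is judged then, once.
The state is a dict: "time_s": time; "joints": joint angles; "qd": joint speeds; "joint_torque": joint torques, N m; "tcp_pos": TCP position; "eef_rot": TCP orientation; "contact_force": force on the tool from outside, world axes, zero at the start; "moment": the same for the moment, N m; "gripper_width": finger opening in m; "gripper_force": force on a finger pad.
Only numpy, scipy, OpenCV 4.12 (cv2) and the standard library are available. Lean on these libraries where they do the work, as an engineer would, in place of code of your own. Each camera call takes 0.05 s, during which the arm holds its last target. There are 200 camera calls.

TASK

Lower the kitchen window blind a little: on the switch box with the blue toggle, push the toggle right over toward the end with the orange dot, hold it over for at least one second, then let go so that it springs back upright. Do not push the blue toggle the other way, and leave the yellow toggle (the skylight's) alone.

Things in the scene. Friction and masses are not known exactly. Their poses are not given: they have to be found in the camera images.
- blind_box: Switch of the window blind: a white box fixed to the worktop, 80 (its x) x 120 (its y) x 36 mm high, origin at the centre of its underside, z up. A toggle with a blue cap stands up from the middle of its top and swings toward the box's +y or -y end; the +y end of the top carries an orange dot (18 mm across, centred 44 mm from the middle).
- blind_toggle (a joint): Angle (rad) of the window blind's blue toggle: 0 upright, + toward the orange dot, stops at -0.6 and +0.6. Hinge along the box's x, 36 mm above the worktop, over the box's centre. 9 mm stem; cap 30 mm wide (box x), 12 mm thick (box y), 24 to 66 mm above the hinge. A spring returns it upright when let go; full over takes about 4 N pushed 36 mm above the hinge.
- skylight_box: Switch of the skylight: a white box fixed to the worktop, 80 (its x) x 120 (its y) x 36 mm high, origin at the centre of its underside, z up. A toggle with a yellow cap stands up from the middle of its top and swings toward the box's +y or -y end; the +y end of the top carries an orange dot (18 mm across, centred 44 mm from the middle).
- skylight_toggle (a joint): Angle (rad) of the skylight's yellow toggle: 0 upright, + toward the orange dot, stops at -0.6 and +0.6. Hinge along the box's x, 36 mm above the worktop, over the box's centre. 9 mm stem; cap 30 mm wide (box x), 12 mm thick (box y), 24 to 66 mm above the hinge. A spring returns it upright when let go; full over takes about 4 N pushed 36 mm above the hinge.
Not all that is in view belongs to the job. Leave any green look-alike of the skylight_box alone.

How it is judged:
By the outcome, as a careful person would: the job done as asked, in the order asked, and still so for the second after the job is handed in, with the robot touching nothing.
It also fails if it takes over 32 s, if anything falls off the work surface, if the arm or the gripper's body presses on something with over 40 N, if the wrist force passes 120 N, or if a joint passes its speed limit or range.

## Working session

There is one attempt and no reset: what is moved stays moved. The work goes in short steps, Python scripts to look and compute and a tool call to move; the robot and the scene stay as the last step left them, time stands still between calls to the robot, and variables do not carry over. Pictures are saved under pics/ and viewed, at most 10 in all, crops included, and the job is handed in when it is done.

Besides the shell and the picture viewer there is one more tool, called after "Request:" as name(argument=value, ...) on one line, values as JSON. play_rows: Moves the arm, as the interface text tells. Shift numbers are shares of 0.15 m and turn numbers shares of 0.08 rad, none past 1 either way. Its arguments: {"type":"object","properties":{"rows":{"type":"array"},"squeeze":{"type":"number"}},"required":["rows"]}

```bash
mkdir -p pics; python3 - <<'E'
from plant import r
import cv2,numpy as np
a=r.capture("scene");b=r.capture("side")
cv2.imwrite("pics/a.png",a["image"]);cv2.imwrite("pics/b.png",b["image"])
s=r.get_state();print(s["time_s"],s["tcp_pos"],s["eef_rot"],s["contact_force"],s["gripper_width"])
for c in(a,b):print(-np.array(c["R"]).T@np.array(c["t"]),np.array(c["R"])[2])
E
```

```text
0.1 [0.27188748 0.61733219 0.22572055] [ 1.79913619e+02 -1.04703613e-02 -2.37712346e+01] [-0.58955264  0.11766471  0.2949761 ] 0.08764515051054213
[-0.09454072 -0.86461075  0.59396046] [ 0.43321766  0.79252352 -0.42921896]
[0.17295037 1.34067038 0.91196316] [ 0.18306249 -0.80280587 -0.56744239]
```

View pics/a.png

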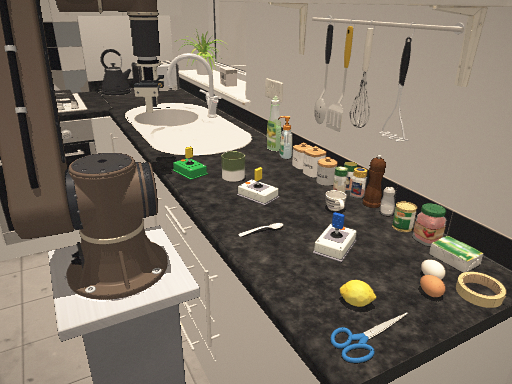

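View pics/b.png

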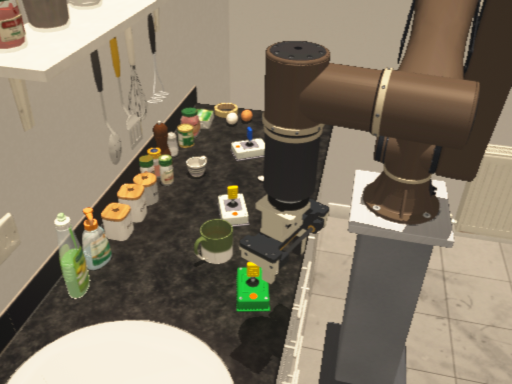

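Scene view: the blue toggle on a white box has its cap at (338,220). The look-alikes are the yellow toggle on a white box at (258,175) and the yellow toggle on a green box at (189,153). In the side view the blue cap is at (250,133). By the description I choose the blue one, and check it in a close crop.

```bash
python3 - <<'E'
import cv2,numpy as np
a=cv2.imread("pics/a.png")[195:270,300:375];b=cv2.imread("pics/b.png")[115:175,215:275]
f=lambda i:cv2.resize(i,(400,400),interpolation=cv2.INTER_CUBIC)
cv2.imwrite("pics/c.png",np.hstack([f(a),f(b)]))
E
```

```text
(no output)
```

View pics/c.png

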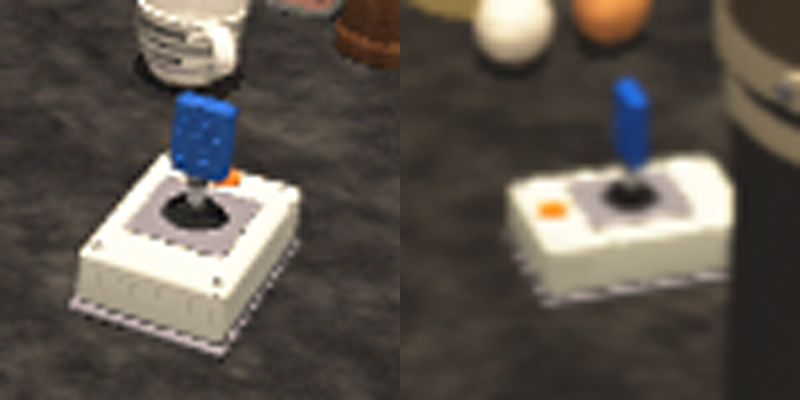

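The crop shows the blue cap upright on a white box. In the scene view the orange dot lies behind the cap at about (343,228). In the side view it is at about (238,146), with the hinge boot at about (249,144).

```bash
cat > h.py <<'E'
import cv2,numpy as np
from plant import r
def ray(c,p):
    R=np.array(c["R"]);d=R.T@np.array([(p[0]-c["cx"])/c["fx"],(p[1]-c["cy"])/c["fy"],1]);return -R.T@np.array(c["t"]),d/np.linalg.norm(d)
def plane(c,p,z):
    o,d=ray(c,p);return o+d*(z-o[2])/d[2]
def tri(rs):
    A=[np.eye(3)-np.outer(d,d) for o,d in rs];return np.linalg.solve(sum(A),sum(a@o for a,(o,d) in zip(A,rs)))
def cen(im,lo,hi,box):
    x0,y0,x1,y1=box;h=cv2.cvtColor(im[y0:y1,x0:x1],cv2.COLOR_BGR2HSV);m=cv2.inRange(h,lo,hi)
    M=cv2.moments(m,True);return np.array([M["m10"]/M["m00"]+x0,M["m01"]/M["m00"]+y0]),int(M["m00"])
E
python3 - <<'E'
from h import *
a=r.capture("scene");b=r.capture("side")
B=((105,120,50),(125,255,255));O=((5,150,150),(22,255,255))
pa,pb=[cen(c["image"],*B,bx) for c,bx in((a,(300,195,375,270)),(b,(215,115,270,175)))];print(pa,pb)
print("cap",tri([ray(a,pa[0]),ray(b,pb[0])]),plane(a,pa[0],.081),plane(b,pb[0],.081))
od=cen(b["image"],*O,(228,138,248,156));oa=cen(a["image"],*O,(330,220,355,235));print(od,oa)
print("dot",plane(b,od[0],.036),plane(a,oa[0],.036))
print("boot",plane(a,(336.9,233.5),.038),plane(b,(249.5,144),.038))
for p in((82,250),(168,157),(298,190),(225,287)):print(plane(a,(300+p[0]*.1875-.4,195+p[1]*.1875-.4),.036))
# yellow cap
Y=((22,150,120),(32,255,255))
y1=cen(a["image"],*Y,(245,160,275,190));y2=cen(b["image"],*Y,(220,180,245,205));print("yel",tri([ray(a,y1[0]),ray(b,y2[0])]))
E
```

```text
(array([337.64739884, 219.95953757]), 173) (array([249.01666667, 132.71666667]), 60)
cap [ 0.53136018 -0.17126968  0.08439161] [ 0.53538826 -0.16671817  0.081     ] [ 0.53292007 -0.17758914  0.081     ]
(array([237.5, 146. ]), 4) (array([343.  , 228.25]), 8)
dot [ 0.56861728 -0.15183022  0.036     ] [ 0.57431613 -0.14873662  0.036     ]
boot [ 0.53949679 -0.16550633  0.038     ] [ 0.52969346 -0.17332024  0.038     ]
[ 0.46584713 -0.16855919  0.036     ]
[ 0.55946807 -0.11556195  0.036     ]
[ 0.59793091 -0.17239977  0.036     ]
[ 0.50704792 -0.22552633  0.036     ]
yel [0.49429997 0.19229626 0.08353589]
```

Box centre is about (0.5325, -0.170), with its +y (dot) heading about 30° in the world frame. I'll use the shut fingers at yaw -60°, where tool -y is the push direction. First: turn, shut and travel.

Request:
play_rows(rows=[{"slide": [0, 0, 0], "delta_rot": [0, 0, 0.99], "fingers": -1}, {"slide": [0, 0, 0], "delta_rot": [0, 0, 0.99], "fingers": -1}, {"slide": [0, 0, 0], "delta_rot": [0, 0, 0.99], "fingers": -1}, {"slide": [0, 0, 0], "delta_rot": [0, 0, 0.99], "fingers": -1}, {"slide": [0, 0, 0], "delta_rot": [0, 0, 0.99], "fingers": -1}, {"slide": [0, 0, 0], "delta_rot": [0, 0, 0.99], "fingers": -1}, {"slide": [0, 0, 0], "delta_rot": [0, 0, 0.99], "fingers": -1}, {"slide": [0, 0, 0], "delta_rot": [0, 0, 0.99], "fingers": -1}])

```text
time_s: 1.2
tcp_pos: [0.272, 0.6176, 0.2263]
eef_rot: [180.0, -0.0, -60.2]
contact_force: [-0.7, -0.7, 0.7]
gripper_width: 0.0131
gripper_force: 0.0
```

Request:
play_rows(rows=[{"slide": [0.38, 0.02, 0], "delta_rot": [0, 0, 0], "fingers": -1}, {"slide": [0.38, 0.02, 0], "delta_rot": [0, 0, 0], "fingers": -1}, {"slide": [0.38, 0.02, 0], "delta_rot": [0, 0, 0], "fingers": -1}, {"slide": [0.38, 0.02, 0], "delta_rot": [0, 0, 0], "fingers": -1}, {"slide": [0.38, 0.02, 0], "delta_rot": [0, 0, 0], "fingers": -1}, {"slide": [0.38, 0.02, 0], "delta_rot": [0, 0, 0], "fingers": -1}, {"slide": [0.38, 0.02, 0], "delta_rot": [0, 0, 0], "fingers": -1}, {"slide": [0.38, 0.02, 0], "delta_rot": [0, 0, 0], "fingers": -1}])

```text
time_s: 2.2
tcp_pos: [0.4792, 0.2089, 0.2268]
eef_rot: [-180.0, 0.0, -60.0]
contact_force: [0.6, 0.4, -0.1]
gripper_width: 0.0002
gripper_force: 0.0
```

Request:
play_rows(rows=[{"slide": [0.29, 0.165, 0], "delta_rot": [0, 0, 0], "fingers": -1}, {"slide": [0.29, 0.165, 0], "delta_rot": [0, 0, 0], "fingers": -1}, {"slide": [0.29, 0.165, 0], "delta_rot": [0, 0, 0], "fingers": -1}, {"slide": [0.29, 0.165, 0], "delta_rot": [0, 0, 0], "fingers": -1}, {"slide": [0.29, 0.165, 0], "delta_rot": [0, 0, 0], "fingers": -1}, {"slide": [0.29, 0.165, 0], "delta_rot": [0, 0, 0], "fingers": -1}, {"slide": [0.29, 0.165, 0], "delta_rot": [0, 0, 0], "fingers": -1}, {"slide": [0, 0, 0], "delta_rot": [0, 0, 0], "fingers": -1}])

```text
time_s: 3.2
tcp_pos: [0.48, -0.1425, 0.2263]
eef_rot: [180.0, 0.0, -60.3]
contact_force: [-0.1, 0.9, -0.3]
gripper_width: 0.0005
gripper_force: 0.0
```

```bash
python3 - <<'E'
from h import *
s=r.get_state();w=r.capture("wrist")
print(s["tcp_pos"],s["eef_rot"]);cv2.imwrite("pics/w.png",w["image"])
from scipy.spatial.transform import Rotation as Q
T=np.eye(4);T[:3,:3]=Q.from_euler("xyz",s["eef_rot"],degrees=True).as_matrix();T[:3,3]=s["tcp_pos"]
M=np.linalg.inv(T@np.array(w["T_tool_cam"]));c=dict(w);c["R"]=M[:3,:3];c["t"]=M[:3,3]
np.savez("w.npz",**{k:c[k] for k in("R","t","fx","fy","cx","cy")})
F=(0,0,512,384)
p=cen(w["image"],(105,120,50),(125,255,255),F);o=cen(w["image"],(5,170,150),(22,255,255),F)
print(p,o,plane(c,p[0],.09),plane(c,o[0],.036))
E
```

```text
[ 0.47996145 -0.14245099  0.22628682] [ 1.79957575e+02  8.78694220e-03 -6.03119535e+01]
(array([219.0430839 , 138.84353741]), 441) (array([187.21518987, 136.63291139]), 79) [ 0.53098178 -0.17082306  0.09      ] [ 0.5670485  -0.14628463  0.036     ]
```

View pics/w.png

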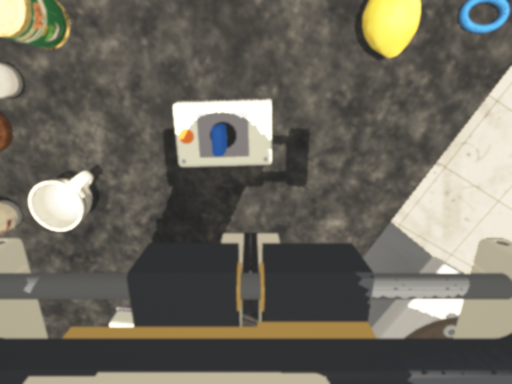

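The wrist view shows the blue toggle at (219,139) and the orange dot at (187,137) to its left, which is tool -y, so the choice and heading are confirmed. Next I move behind the toggle and go down.

Request:
play_rows(rows=[{"slide": [0.165, 0.09, 0], "delta_rot": [0, 0, 0], "fingers": -1}, {"slide": [0.165, 0.09, 0], "delta_rot": [0, 0, 0], "fingers": -1}, {"slide": [0, 0, 0.2], "delta_rot": [0, 0, 0], "fingers": -1}, {"slide": [0, 0, 0.2], "delta_rot": [0, 0, 0], "fingers": -1}, {"slide": [0, 0, 0.2], "delta_rot": [0, 0, 0], "fingers": -1}, {"slide": [0, 0, 0.2], "delta_rot": [0, 0, 0], "fingers": -1}, {"slide": [0, 0, 0.2], "delta_rot": [0, 0, 0], "fingers": -1}, {"slide": [0, 0, 0], "delta_rot": [0, 0, 0], "fingers": -1}])

```text
time_s: 4.25
tcp_pos: [0.4804, -0.195, 0.0748]
eef_rot: [179.8, 0.1, -60.0]
contact_force: [0.1, -0.2, -0.4]
gripper_width: 0.0
gripper_force: 0.0
```

```bash
python3 - <<'E'
from h import *
b=r.capture("side");a=r.capture("scene");s=r.get_state();print(s["tcp_pos"],s["eef_rot"],s["contact_force"])
f=lambda i:cv2.resize(i,(400,400),interpolation=cv2.INTER_CUBIC)
cv2.imwrite("pics/d.png",np.hstack([f(a["image"][175:275,285:385]),f(b["image"][95:195,185:285])]))
u=np.array([.866,.5,0]);print((np.array([.531,-.17,0])-s["tcp_pos"])@u,(np.array([.531,-.17,0])-s["tcp_pos"])@[.5,-.866,0])
E
```

```text
[ 0.4825328  -0.19554529  0.07729343] [-1.79994415e+02 -2.30784731e-02 -5.99908705e+01] [ 0.64964357 -0.29108304  0.73303135]
0.05474523766383221 0.0021113748632931514
```

View pics/d.png

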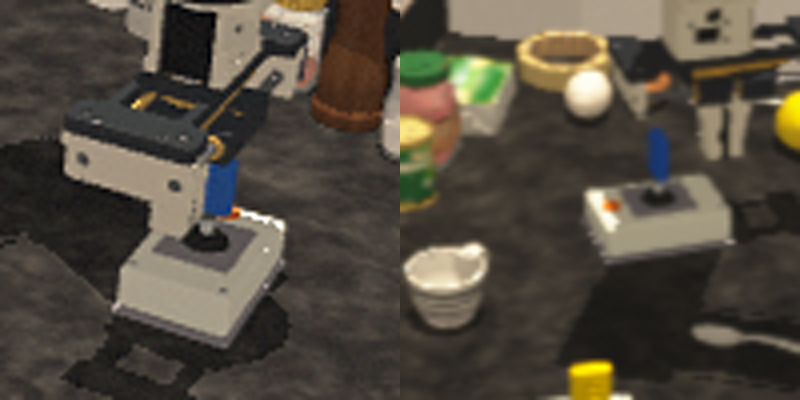

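The fingers stand behind the blue cap on the side away from the dot, with clear space between them. Now push toward the dot in steps.

Request:
play_rows(rows=[{"slide": [0.01, -0.06, 0], "delta_rot": [0, 0, 0], "fingers": -1}, {"slide": [0, -0.06, 0], "delta_rot": [0, 0, 0], "fingers": -1}, {"slide": [0, -0.06, 0], "delta_rot": [0, 0, 0], "fingers": -1}, {"slide": [0, -0.06, 0], "delta_rot": [0, 0, 0], "fingers": -1}, {"slide": [0, -0.03, 0], "delta_rot": [0, 0, 0], "fingers": -1}, {"slide": [0, 0, 0], "delta_rot": [0, 0, 0], "fingers": -1}])

```text
time_s: 5.1
tcp_pos: [0.5178, -0.1771, 0.0764]
eef_rot: [180.0, 0.0, -60.1]
contact_force: [-0.8, -0.1, 0.7]
gripper_width: 0.0002
gripper_force: 0.3
```

Request:
play_rows(rows=[{"slide": [0, -0.03, 0], "delta_rot": [0, 0, 0], "fingers": -1}, {"slide": [0, -0.02, 0], "delta_rot": [0, 0, 0], "fingers": -1}, {"slide": [0, 0, 0], "delta_rot": [0, 0, 0], "fingers": -1}])

```text
time_s: 5.48
tcp_pos: [0.524, -0.1734, 0.0764]
eef_rot: [180.0, 0.0, -60.1]
contact_force: [-1.4, -0.0, 0.5]
gripper_width: 0.0005
gripper_force: 0.7
```

```bash
cat > st.py <<'E'
from h import *
b=r.capture("side");a=r.capture("scene");s=r.get_state();F=np.array(s["contact_force"])
u=np.array([.866,.5,0]);print(s["time_s"],s["tcp_pos"],"F.u",F@u,F)
print("u",(s["tcp_pos"]-np.array([.531,-.17,0]))@u)
p=cen(b["image"],(105,120,50),(125,255,255),(215,115,270,175));print(p)
f=lambda i:cv2.resize(i,(400,400),interpolation=cv2.INTER_CUBIC)
import sys
if len(sys.argv)>1:cv2.imwrite(sys.argv[1],np.hstack([f(a["image"][175:275,285:385]),f(b["image"][105:165,215:275])]))
E
python3 st.py pics/e.png
```

```text
5.575 [ 0.5238969  -0.17349753  0.07642459] F.u -1.5242054274656431 [-1.57911896 -0.31337682 -0.02398751]
u -0.007900048978889969
(array([245.82608696, 134.52173913]), 46)
```

View pics/e.png

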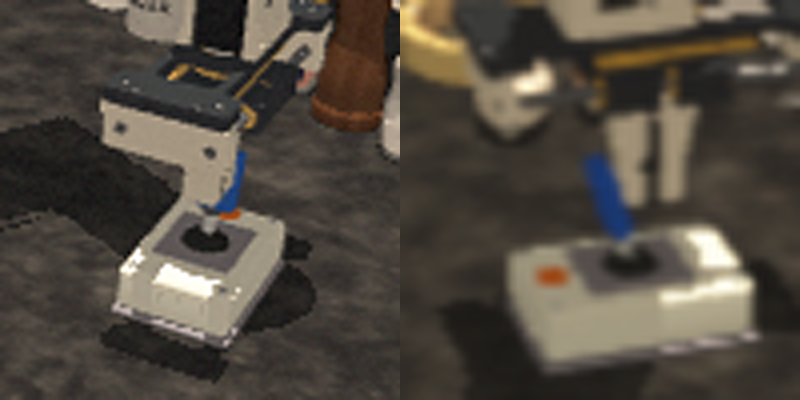

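The blue cap is leaning toward the dot by about half its travel, with no other contact. Continue.

Request:
play_rows(rows=[{"slide": [0, -0.03, 0], "delta_rot": [0, 0, 0], "fingers": -1}, {"slide": [0, -0.02, 0], "delta_rot": [0, 0, 0], "fingers": -1}, {"slide": [0, 0, 0], "delta_rot": [0, 0, 0], "fingers": -1}])

```text
time_s: 5.95
tcp_pos: [0.5308, -0.1697, 0.0765]
eef_rot: [180.0, 0.0, -60.1]
contact_force: [-1.1, -1.7, 0.5]
gripper_width: 0.0005
gripper_force: 1.1
```

Request:
play_rows(rows=[{"slide": [0, -0.02, 0], "delta_rot": [0, 0, 0], "fingers": -1}, {"slide": [0, 0, 0], "delta_rot": [0, 0, 0], "fingers": -1}])

```text
time_s: 6.2
tcp_pos: [0.5334, -0.1682, 0.0765]
eef_rot: [180.0, 0.0, -60.1]
contact_force: [-2.8, -1.8, 0.4]
gripper_width: 0.0003
gripper_force: 1.2
```

```bash
python3 st.py
```

```text
6.3 [ 0.53329202 -0.16822421  0.07658668] F.u -2.600701332027262 [-2.67391676 -0.57017883  0.40463209]
u 0.002872787459370346
(array([243.19512195, 135.43902439]), 41)
```

Request:
play_rows(rows=[{"slide": [0, -0.015, 0], "delta_rot": [0, 0, 0], "fingers": -1}, {"slide": [0, 0, 0], "delta_rot": [0, 0, 0], "fingers": -1}])

```text
time_s: 6.55
tcp_pos: [0.5353, -0.1671, 0.0765]
eef_rot: [180.0, 0.0, -60.1]
contact_force: [-3.4, -0.4, 0.1]
gripper_width: 0.0009
gripper_force: 1.2
```

Request:
play_rows(rows=[{"slide": [0, -0.012, 0], "delta_rot": [0, 0, 0], "fingers": -1}, {"slide": [0, 0, 0], "delta_rot": [0, 0, 0], "fingers": -1}])

```text
time_s: 6.8
tcp_pos: [0.5369, -0.1662, 0.0765]
eef_rot: [180.0, -0.0, -60.1]
contact_force: [-2.7, -1.8, -0.9]
gripper_width: 0.0002
gripper_force: 1.3
```

```bash
python3 st.py pics/f.png
```

```text
6.9 [ 0.53683704 -0.16622957  0.07656143] F.u -3.419808560514204 [-2.64399585 -2.26021632  0.21155789]
u 0.006940096860506751
(array([242.46341463, 136.12195122]), 41)
```

View pics/f.png

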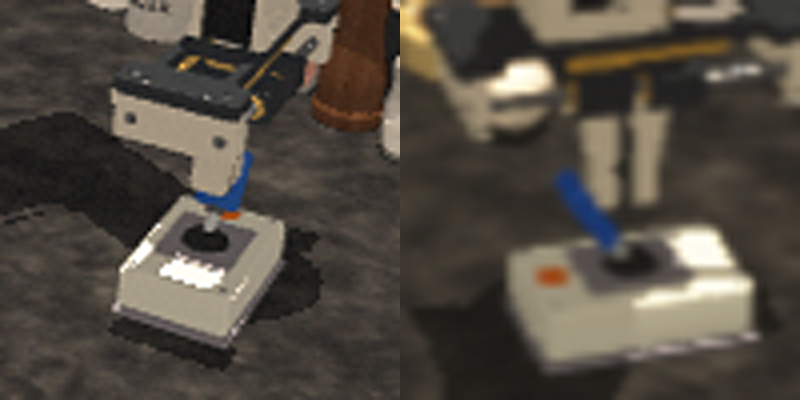

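The toggle looks nearly fully over. I keep going in small steps until the force shows the stop.

Request:
play_rows(rows=[{"slide": [0, -0.012, 0], "delta_rot": [0, 0, 0], "fingers": -1}, {"slide": [0, 0, 0], "delta_rot": [0, 0, 0], "fingers": -1}])

```text
time_s: 7.15
tcp_pos: [0.5384, -0.1653, 0.0766]
eef_rot: [180.0, 0.0, -60.1]
contact_force: [-2.7, -0.6, 0.2]
gripper_width: 0.0006
gripper_force: 1.5
```

Request:
play_rows(rows=[{"slide": [0, -0.01, 0], "delta_rot": [0, 0, 0], "fingers": -1}, {"slide": [0, 0, 0], "delta_rot": [0, 0, 0], "fingers": -1}])

```text
time_s: 7.4
tcp_pos: [0.5386, -0.1651, 0.0764]
eef_rot: [179.9, 0.0, -60.1]
contact_force: [-5.0, -4.4, 2.3]
gripper_width: 0.0004
gripper_force: 3.5
```

```bash
python3 st.py
```

```text
7.5 [ 0.53856107 -0.16510036  0.07646161] F.u -6.610756302801712 [-5.29878738 -4.04401286  1.91020908]
u 0.008997705582795276
(array([242.075, 136.2  ]), 40)
```

The force jumped to 6.6 N and the motion stopped, so the toggle is against its stop. Hold for about 2 s, then back off.

Request:
play_rows(rows=[{"slide": [0, 0, 0], "delta_rot": [0, 0, 0], "fingers": -1}, {"slide": [0, 0, 0], "delta_rot": [0, 0, 0], "fingers": -1}, {"slide": [0, 0, 0], "delta_rot": [0, 0, 0], "fingers": -1}, {"slide": [0, 0, 0], "delta_rot": [0, 0, 0], "fingers": -1}, {"slide": [0, 0, 0], "delta_rot": [0, 0, 0], "fingers": -1}, {"slide": [0, 0, 0], "delta_rot": [0, 0, 0], "fingers": -1}, {"slide": [0, 0, 0], "delta_rot": [0, 0, 0], "fingers": -1}, {"slide": [0, 0, 0], "delta_rot": [0, 0, 0], "fingers": -1}])

```text
time_s: 8.5
tcp_pos: [0.5386, -0.1651, 0.0765]
eef_rot: [179.9, 0.0, -60.1]
contact_force: [-5.7, -4.0, 1.8]
gripper_width: 0.0006
gripper_force: 3.4
```

Request:
play_rows(rows=[{"slide": [0, 0, 0], "delta_rot": [0, 0, 0], "fingers": -1}, {"slide": [0, 0, 0], "delta_rot": [0, 0, 0], "fingers": -1}, {"slide": [0, 0, 0], "delta_rot": [0, 0, 0], "fingers": -1}, {"slide": [0, 0, 0], "delta_rot": [0, 0, 0], "fingers": -1}, {"slide": [0, 0, 0], "delta_rot": [0, 0, 0], "fingers": -1}, {"slide": [0, 0, 0], "delta_rot": [0, 0, 0], "fingers": -1}])

```text
time_s: 9.25
tcp_pos: [0.5386, -0.1651, 0.0764]
eef_rot: [179.9, 0.0, -60.1]
contact_force: [-5.3, -3.6, 1.2]
gripper_width: 0.0005
gripper_force: 3.4
```

Request:
play_rows(rows=[{"slide": [0, 0.06, 0], "delta_rot": [0, 0, 0], "fingers": -1}, {"slide": [0, 0.06, 0], "delta_rot": [0, 0, 0], "fingers": -1}, {"slide": [0, 0.06, 0], "delta_rot": [0, 0, 0], "fingers": -1}, {"slide": [0, 0.08, 0], "delta_rot": [0, 0, 0], "fingers": -1}, {"slide": [0, 0.08, 0], "delta_rot": [0, 0, 0], "fingers": -1}, {"slide": [0, 0.08, 0], "delta_rot": [0, 0, 0], "fingers": -1}, {"slide": [0, 0.08, 0], "delta_rot": [0, 0, 0], "fingers": -1}, {"slide": [0, 0, 0], "delta_rot": [0, 0, 0], "fingers": -1}])

```text
time_s: 10.25
tcp_pos: [0.4738, -0.2024, 0.0766]
eef_rot: [180.0, 0.0, -60.1]
contact_force: [0.7, -0.0, 0.2]
gripper_width: 0.0003
gripper_force: 0.0
```

Request:
play_rows(rows=[{"slide": [0, 0, -0.2], "delta_rot": [0, 0, 0], "fingers": -1}, {"slide": [0, 0, -0.25], "delta_rot": [0, 0, 0], "fingers": -1}, {"slide": [0, 0, -0.25], "delta_rot": [0, 0, 0], "fingers": -1}, {"slide": [0, 0, -0.2], "delta_rot": [0, 0, 0], "fingers": -1}, {"slide": [0, 0, 0], "delta_rot": [0, 0, 0], "fingers": -1}, {"slide": [0, 0, 0], "delta_rot": [0, 0, 0], "fingers": -1}])

```text
time_s: 11.0
tcp_pos: [0.4745, -0.2018, 0.2111]
eef_rot: [180.0, 0.0, -60.1]
contact_force: [0.2, -0.3, -0.4]
gripper_width: 0.001
gripper_force: 0.0
```

```bash
python3 st.py pics/g.png
```

```text
11.1 [ 0.47417342 -0.20184247  0.21054171] F.u 0.21927742621770166 [ 0.35423146 -0.17497403 -0.3530732 ]
u -0.06513305003380607
(array([249.       , 133.1754386]), 57)
```

View pics/g.png

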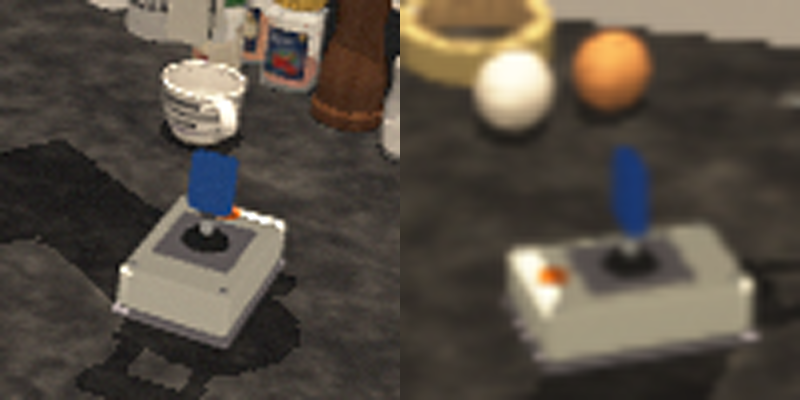

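The toggle is upright again, with its cap back at side pixel (249,133), and the robot is clear of it.

```bash
python3 -c "
from plant import r
print(r.close_job())"
```

```text
the job is handed in; nothing more can be done
None
```

I pushed the blue toggle to its stop on the orange-dot side, held it there about 1.9 s and let it spring back upright, kept clear of the yellow and green-box toggles, and handed the job in at about 11 s; no verdict was returned.

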